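# Shut down the carver's bench: lamp aside, switches off in one sweep

## Task

Shut the carving bench down: first swing the low lamp that hangs over the switch bank right round to its stop on the side of the low tray of stones (the tall bottle blocks the other side). Then sweep the four plain toggles over to off, towards the guarded switch, in one finger drag along the bank without lifting your hand away part-way, so that they lie well over. Leave the guarded switch at the end of the row on, and do not shift anything else on the bench.

Things in the scene. Friction and masses are not known exactly. Their poses are not given: they have to be found in the camera images.
- lamp_stand: steel lamp pillar, fixed: round foot 96 mm across and 22 mm high, upright post 18 mm thick, 245 mm high. Origin at table height on the post's axis, which is the hinge axis of the lamp. Fixed in heading: its x and y axes are those of the world.
- lamp (a joint): angle of the lamp about the post (rad): 0 when its arm points straight from the post towards the robot (-x), positive counter-clockwise seen from above (the lamp then goes to the robot's right, -y), stops at -1.4 and +1.4. A light friction hinge (about 1.5 N at the handle) that stays where it is left.
- lamp_handle (a point): the lamp's upright black round handle on top of the shade, 24 mm thick, from 213 to 272 mm above the table; this point is on its axis at 245 mm, 220 mm from the hinge axis: at hinge axis + 220 mm x (-cos q, -sin q) for lamp angle q.
- lamp_shade (a point): centre of the lower rim of the black cone-shaped shade, 125 mm above the table, straight below the handle. The rim is 110 mm across; the shade narrows to 48 mm at its top, 213 mm above the table. A level steel bar (14 mm square, mid-height 220 mm) joins it to the post.
- bank: grey metal switch bank, fixed, 74 x 230 x 50 mm (x, y, z), origin at the centre of its underside. Its four plain toggles and one guarded toggle stand in a row along its y axis at x = 0, pivots on its top (z = 50 mm) at y = -90, -50, -10, +30 mm (plain) and +85 mm (guarded).
- first_pivot (a point): pivot of the first plain toggle (bank's y = -90 mm), on the bank's top panel, 50 mm above the table. A toggle is a steel bat 7 mm thick: standing (on) it reaches 31 mm above the panel, lying over (off) 14 mm. A fingertip drawn along the bank's +y with its end 17 to 23 mm above the panel tips each one over and passes on above it.
- guard (a point): pivot of the guarded toggle (bank's y = +85 mm), on the panel. It stands between two steel cheeks, each 4 mm thick, at x = -16 and +16 mm, from y = 65 to 109 mm of the bank, 30 mm high above the panel.
- bottle: the tall one: brown glass bottle, loose, 60 mm across, 155 mm high, too tall for the lamp shade to pass over. Origin at the centre of its underside. It stands on one side of the lamp post, the tray on the other.
- tray: the low one: square wooden tray of rough stones, loose, 86 x 86 mm, about 32 mm high, origin at the centre of its underside; the shade passes well above it, and stands above its inner part when the lamp is at that side's stop.
- brush: hand brush lying flat, loose, about 190 mm long along its x axis, under 40 mm high; origin about its middle, on the table.
- handpiece: carving handpiece lying flat, loose, 165 mm long along its x axis, 26 mm thick; origin about its middle, on the table.
- stone: rough stone, loose, about 85 x 60 x 42 mm, origin at the centre of its underside.
- carving: small carved animal on a wooden foot, loose, 60 x 40 mm, 78 mm high, origin at the centre of its underside.
- pot: open steel cup, loose, 68 mm across, 70 mm high, origin at the centre of its underside.
- discs: two stacked abrasive discs, loose, 100 mm across, 19 mm high, origin at the centre of the underside.
- switch1 (a joint): plain toggle 1 of 4, counted from the end of the bank away from the guarded one (rad): 0 = on, standing up (leaning 0.1 rad to the bank's -y); 1.3 = fully off, lying over to the bank's +y, towards the guarded switch. Stiff by friction (about 1 N at its tip), stays where it is left.
- switch2 (a joint): plain toggle 2 of 4, counted from the end of the bank away from the guarded one (rad): 0 = on, standing up (leaning 0.1 rad to the bank's -y); 1.3 = fully off, lying over to the bank's +y, towards the guarded switch. Stiff by friction (about 1 N at its tip), stays where it is left.
- switch3 (a joint): plain toggle 3 of 4, counted from the end of the bank away from the guarded one (rad): 0 = on, standing up (leaning 0.1 rad to the bank's -y); 1.3 = fully off, lying over to the bank's +y, towards the guarded switch. Stiff by friction (about 1 N at its tip), stays where it is left.
- switch4 (a joint): plain toggle 4 of 4, counted from the end of the bank away from the guarded one (rad): 0 = on, standing up (leaning 0.1 rad to the bank's -y); 1.3 = fully off, lying over to the bank's +y, towards the guarded switch. Stiff by friction (about 1 N at its tip), stays where it is left.
- guarded (a joint): the guarded toggle between the cheeks at the bank's +y end (rad): 0 = on, 1.3 = off, same movement; is on and stays on.
Things that resemble listed ones, but are neither listed nor needed, are in the scene too. Of the things that look like the bank, take the one that is farthest to the robot's right at the start.

How it is judged:
By the outcome, as a careful person would: the job done as asked, in the order asked, and still so for the second after the job is handed in, with the robot touching nothing.
It also fails if it takes over 58 s, if anything falls off the work surface, if the arm or the gripper's body presses on something with over 40 N, if the wrist force passes 120 N, or if a joint passes its speed limit or range.

## Robot

A 6-joint arm with a two-finger parallel gripper is mounted at the origin on the work surface. World frame = base frame: x ahead of the robot, y to its left, z up, the work surface at z = 0. Lengths are in m, angles in rad, forces in N, time in s.
With the tool pointing down it reaches from about 0.375 to 0.9 m from the base axis. Payload 3.1 kg.
Tool frame: the origin (TCP) lies midway between the tips of the shut fingers; the grasp point (between the pads) lies 19 mm behind it (manip.grasp_offset is the distance from the TCP to the grasp point, in m); z points along the fingers, y is the line along which they close (so a half turn about z gives the same grasp; the last joint's range is limited). The gripper opens to 85 mm and grips with 20 to 120 N. Pads are 22 mm wide; open, the fingers measure 114 mm over their backs; the gripper's body (76 mm by 85 mm) begins 54 mm behind the grasp point. The pads swing forward as they close: fully open they stand 13 mm farther back than shut.
Start: joints at [-1.327, 0.527, 1.433, -0, 1.181, -0.178], TCP at [0.256, -0.57, 0.231] pointing down, gripper open.
Joint ranges: [-3.08, 3.08], [-0.75, 2.2], [0.22, 2.44], [-1.43, 4.57], [0, 2.65], [-2.85, 2.85]. Speed limits (rad/s): [2.79, 2.79, 3.14, 3.14, 3.14, 3.14].

## Interface

Orientations are given as a unit quaternion [x, y, z, w].
In Python, from station import sensors, cams, order, manip gives the robot as it stands.
- The arm moves only by the tool move_arm, never from a script. Its argument "targets" is a list of rows, each an object of numbers: "dx", "dy", "dz": the shift along the world's x, y, z normalised to -1 to 1, where 1 is 25 mm; "rx", "ry", "rz": the turn, a rotation vector about the world's x, y, z normalised to -1 to 1, where 1 is 30 degrees. A call has exactly 10 rows; each row shifts and turns the commanded pose from where the row before left it; what a row does not reach is not made up. A row lasts 1/8 s, in which the tool goes at most 62.5 mm and 10.7 degrees, less where a joint would pass 70% of its speed; a pose out of reach is approached as far as the arm can. A call with a number of a shift or a turn outside -1 to 1 is refused whole. A call with a gripper value outside its range is refused whole. "claw" is the opening in per cent of the stroke, from 0 (shut) to 100 (fully open), set as the call begins (left out, the last holds). The fingers move at their own pace and stop on an object; "newtons" is the grip in N (left out, the last holds). Time passes only in rows, so rows that do not move let the fingers close, or fill a call up. It gives the time, the measured TCP pose, the force, the opening and the grip force at its end, in the units of the state.
- sensors.sense(): the state, without advancing time (a new reading comes with each control period).
- cams.snapshot(name): name is "scene" or "side" or "wrist"; returns the picture (384x512x3 uint8, red, green, blue); there is no depth.
- cams.camera_model(name): a dict with "fx", "fy", "cx", "cy" (pixels), "extrinsics" (4x4, takes a point from world to camera coordinates). Camera axes: x right, y down, z forward; pixel columns grow to the right and rows downward; lengths in m; the calibration is good to about 2 mm. A picture is of the moment at which its call begins: read the wrist's pose just before it. camera_model takes no time and is no camera call; for the wrist camera it gives the pose at the moment of the call.
- order.sign_off(): hands the job in; it is judged then, once.
The state is a dict: "t": time; "q": joint angles; "qd": joint speeds; "tau": joint torques, N m; "tcp_pos": TCP position; "tool_rot": TCP orientation; "force": force on the tool from outside, world axes, zero at the start; "ft_torque": the same for the moment, N m; "finger_gap": opening from 0.0 (shut) to 1.0 (fully open); "gripper_force": force on a finger pad.
Only numpy, scipy, OpenCV 4.12 (cv2) and the standard library are available. Lean on these libraries where they do the work, as an engineer would, in place of code of your own. Each camera call takes 0.05 s, during which the arm holds its last target. There are 200 camera calls.

## Working session

There is one attempt and no reset: what is moved stays moved. The work goes in short steps, Python scripts to look and compute and a tool call to move; the robot and the scene stay as the last step left them, time stands still between calls to the robot, and variables do not carry over. Pictures are saved under pics/ and viewed, at most 10 in all, crops included, and the job is handed in when it is done.

Besides the shell and the picture viewer there is one more tool, called as name(argument=value, ...) on one line, values as JSON. move_arm: Moves the arm, as the interface text tells. Scaled input: -1 to 1 covers 25 mm each way for a shift and 30 degrees each way for a turn. Its arguments: {"type":"object","properties":{"targets":{"type":"array"},"claw":{"type":"number"},"newtons":{"type":"number"}},"required":["targets"]}

```bash
mkdir -p pics
cat > h.py <<'E'
import numpy as np, cv2
from station import sensors, cams, order, manip
def snap(n,f):
    im=cams.snapshot(n); cv2.imwrite('pics/'+f,cv2.cvtColor(im,cv2.COLOR_RGB2BGR)); return im
def ray(m,u,v):
    E=np.array(m['extrinsics']); R=E[:3,:3]; c=-R.T@E[:3,3]
    d=R.T@np.array([(u-m['cx'])/m['fx'],(v-m['cy'])/m['fy'],1]); return c,d
def onz(m,u,v,z):
    c,d=ray(m,u,v); return c+d*(z-c[2])/d[2]
def proj(m,p):
    E=np.array(m['extrinsics']); q=E[:3,:3]@np.array(p)+E[:3,3]
    return m['fx']*q[0]/q[2]+m['cx'],m['fy']*q[1]/q[2]+m['cy']
def tri(m1,a,m2,b):
    c1,d1=ray(m1,*a); c2,d2=ray(m2,*b)
    s=np.linalg.lstsq(np.c_[d1,-d2],c2-c1,rcond=None)[0]
    p,q=c1+s[0]*d1,c2+s[1]*d2; return (p+q)/2,np.linalg.norm(p-q)
E
python3 - <<'E'
from h import *
for n in('scene','side'):
    snap(n,n+'0.png'); m=cams.camera_model(n); print(n,ray(m,m['cx'],m['cy']))
print(sensors.sense()['tool_rot'])
E
```

```text
scene (array([ 1.16071473, -0.79797608,  1.11054442]), array([-0.47254468,  0.56588796, -0.67562737]))
side (array([-0.04293492,  0.96503264,  1.02890586]), array([ 0.39006737, -0.6729609 , -0.62846724]))
[ 9.77839343e-01  2.09354424e-01 -3.34364589e-05 -9.70989537e-04]
```

View pics/scene0.png

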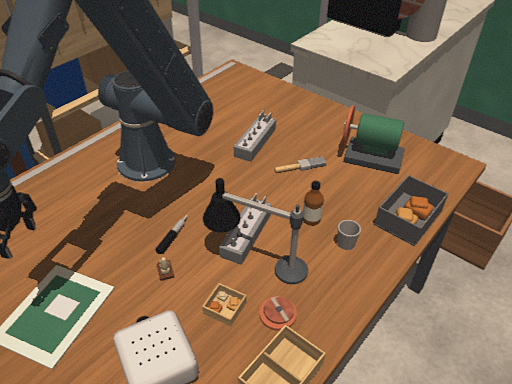

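View pics/side0.png

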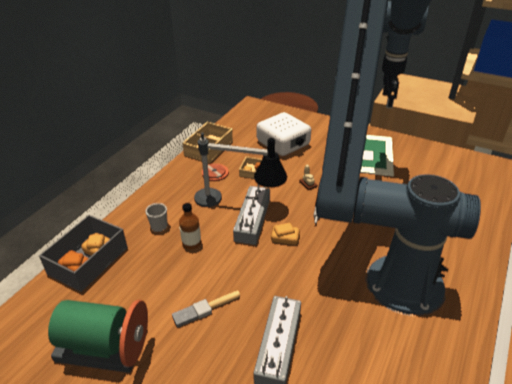

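The lamp hangs over the bank at scene (245,230) / side (253,215). The look-alike bank is at scene (256,135) / side (280,340), which is farther left (+y), so I choose the one under the lamp. The low stone tray is at scene (225,303) on the -y side and the bottle at (313,203) on the +y side. The grey stone box at (413,210) and the empty wooden tray at (285,362) are decoys. The lamp therefore goes to +1.4. Next is a close crop to check this.

Run:
```python
from h import *
a=cv2.imread('pics/scene0.png')[170:320,190:340]; b=cv2.imread('pics/side0.png')[130:255,190:315]
f=lambda x:cv2.resize(x,(400,400),interpolation=cv2.INTER_CUBIC)
cv2.imwrite('pics/crop.png',np.hstack([f(a),f(b)]))
S,D=cams.camera_model('scene'),cams.camera_model('side')
for k,u,v in[('foot',(291,270),(207,198)),('handletop',(220,181),(271,141)),('posttop',(296,208),(203,139)),('bottle',(316,185),(186,207)),('tray',(225,300),(252,167))]:
    print(k,tri(S,u,D,v))
for n,m in(('S',S),('D',D)):
  print(n,[onz(m,*p,.05).round(3) for p in ([(222,246),(243,258),(270,203)] if n=='S' else [(236,233),(258,238),(250,190),(269,192)])])
```

```text
foot (array([ 0.69833476, -0.05523567,  0.00136469]), np.float64(0.0026569926517058195))
handletop (array([ 0.48565631, -0.11482553,  0.26447787]), np.float64(0.00016527977129652293))
posttop (array([ 0.6916987 , -0.05133822,  0.2469067 ]), np.float64(0.0009947688452271865))
bottle (array([0.6254938 , 0.1537362 , 0.14713659]), np.float64(0.0010860830422069546))
tray (array([ 0.63286304, -0.26526351,  0.02325957]), np.float64(0.004318118743279319))
S [array([ 0.513, -0.148,  0.05 ]), array([ 0.588, -0.142,  0.05 ]), array([0.508, 0.083, 0.05 ])]
D [array([0.495, 0.093, 0.05 ]), array([0.426, 0.081, 0.05 ]), array([ 0.559, -0.111,  0.05 ]), array([ 0.497, -0.131,  0.05 ])]
```

View pics/crop.png

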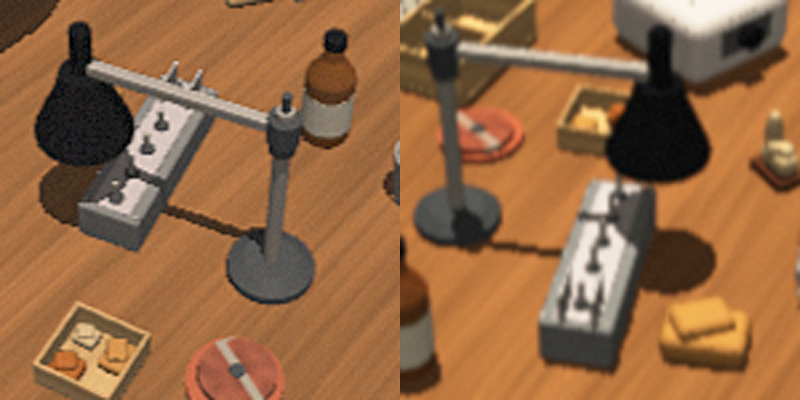

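The crop confirms it: cheeks are at the bank's +y end (crop 570,310), the lamp shade is over the -y half, and the stone tray sits at its -y side. Hinge is about (0.695,-0.053), lamp angle about 0.29. I'll straddle the handle with the fingers and swing it.

move_arm(targets=[{"dx": 0.46, "dy": 0.91, "dz": 0.4, "rz": -0.026}, {"dx": 0.46, "dy": 0.91, "dz": 0.4, "rz": -0.026}, {"dx": 0.46, "dy": 0.91, "dz": 0.4, "rz": -0.026}, {"dx": 0.46, "dy": 0.91, "dz": 0.4, "rz": -0.026}, {"dx": 0.46, "dy": 0.91, "dz": 0.4, "rz": -0.026}, {"dx": 0.46, "dy": 0.91, "dz": 0.4, "rz": -0.026}, {"dx": 0.46, "dy": 0.91, "dz": 0.4, "rz": -0.026}, {"dx": 0.46, "dy": 0.91, "dz": 0.4, "rz": -0.026}, {"dx": 0.46, "dy": 0.91, "dz": 0.4, "rz": -0.026}, {"dx": 0.46, "dy": 0.91, "dz": 0.4, "rz": -0.026}], claw=100)

```text
schema error: expected keys dx, dy, dz, rx, ry, rz
```

move_arm(targets=[{"dx": 0.46, "dy": 0.91}, {"dx": 0.46, "dy": 0.91}, {"dx": 0.46, "dy": 0.91}, {"dx": 0.46, "dy": 0.91}, {"dx": 0.46, "dy": 0.91}, {"dx": 0.46, "dy": 0.91}, {"dx": 0.46, "dy": 0.91}, {"dx": 0.46, "dy": 0.91}, {"dx": 0.46, "dy": 0.91}, {"dx": 0.46, "dy": 0.91}])

```text
schema error: expected keys dx, dy, dz, rx, ry, rz
```

Run:
```python
from h import *
s=sensors.sense(); m=cams.camera_model('wrist'); im=snap('wrist','w1.png'); print(s['t'],s['tcp_pos'],s['tool_rot'])
print(ray(m,m['cx'],m['cy']),proj(m,(.486,-.115,.272)))
```

```text
0.1 [ 0.2557581  -0.56957644  0.2304276 ] [ 9.77839343e-01  2.09354424e-01 -3.34364589e-05 -9.70989537e-04]
(array([ 0.33238509, -0.53517027,  0.37336956]), array([-0.30048224, -0.13306423, -0.94445981])) (np.float64(13911.287504999631), np.float64(14170.663693641609))
```

View pics/w1.png

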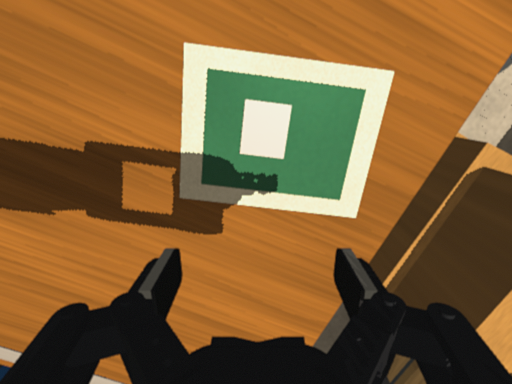

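The move calls were refused because every row needs all six keys, so the arm is still at its start. This picture shows only the green mat between the open fingers.

move_arm(targets=[{"dx": 0.46, "dy": 0.91, "dz": 0.4, "rx": 0, "ry": 0, "rz": -0.026}, {"dx": 0.46, "dy": 0.91, "dz": 0.4, "rx": 0, "ry": 0, "rz": -0.026}, {"dx": 0.46, "dy": 0.91, "dz": 0.4, "rx": 0, "ry": 0, "rz": -0.026}, {"dx": 0.46, "dy": 0.91, "dz": 0.4, "rx": 0, "ry": 0, "rz": -0.026}, {"dx": 0.46, "dy": 0.91, "dz": 0.4, "rx": 0, "ry": 0, "rz": -0.026}, {"dx": 0.46, "dy": 0.91, "dz": 0.4, "rx": 0, "ry": 0, "rz": -0.026}, {"dx": 0.46, "dy": 0.91, "dz": 0.4, "rx": 0, "ry": 0, "rz": -0.026}, {"dx": 0.46, "dy": 0.91, "dz": 0.4, "rx": 0, "ry": 0, "rz": -0.026}, {"dx": 0.46, "dy": 0.91, "dz": 0.4, "rx": 0, "ry": 0, "rz": -0.026}, {"dx": 0.46, "dy": 0.91, "dz": 0.4, "rx": 0, "ry": 0, "rz": -0.026}], claw=100)

```text
t: 1.4
tcp_pos: [0.3711, -0.3417, 0.3314]
tool_rot: [0.99, 0.142, -0.0, -0.0]
force: [0.9, 0.5, -0.0]
finger_gap: 1.0
gripper_force: 0.0
```

move_arm(targets=[{"dx": 0.46, "dy": 0.91, "dz": 0, "rx": 0, "ry": 0, "rz": 0}, {"dx": 0.46, "dy": 0.91, "dz": 0, "rx": 0, "ry": 0, "rz": 0}, {"dx": 0.46, "dy": 0.91, "dz": 0, "rx": 0, "ry": 0, "rz": 0}, {"dx": 0.46, "dy": 0.91, "dz": 0, "rx": 0, "ry": 0, "rz": 0}, {"dx": 0.46, "dy": 0.91, "dz": 0, "rx": 0, "ry": 0, "rz": 0}, {"dx": 0.46, "dy": 0.91, "dz": 0, "rx": 0, "ry": 0, "rz": 0}, {"dx": 0.46, "dy": 0.91, "dz": 0, "rx": 0, "ry": 0, "rz": 0}, {"dx": 0.46, "dy": 0.91, "dz": 0, "rx": 0, "ry": 0, "rz": 0}, {"dx": 0.46, "dy": 0.91, "dz": 0, "rx": 0, "ry": 0, "rz": 0}, {"dx": 0.46, "dy": 0.91, "dz": 0, "rx": 0, "ry": 0, "rz": 0}])

```text
t: 2.65
tcp_pos: [0.486, -0.1143, 0.331]
tool_rot: [0.99, 0.142, -0.0, -0.0]
force: [0.3, 0.1, 0.1]
finger_gap: 0.998
gripper_force: 0.0
```

Run:
```python
from h import *
s=sensors.sense(); m=cams.camera_model('wrist'); im=snap('wrist','w2.png'); print(s['t'],s['tcp_pos'],s['tool_rot'],s['q'])
print(proj(m,(.486,-.115,.272)),proj(m,s['tcp_pos']))
```

```text
2.65 [ 0.48596997 -0.11428636  0.33104617] [ 9.89819180e-01  1.42330203e-01 -2.59870692e-04 -1.92760218e-04] [-4.55207932e-01  2.43103535e-01  1.60554633e+00  2.70257097e-05
  1.29358938e+00  8.29950597e-01]
(np.float64(258.4753802418991), np.float64(210.28743188714435)) (np.float64(257.6865406233809), np.float64(247.79368524698043))
```

View pics/w2.png

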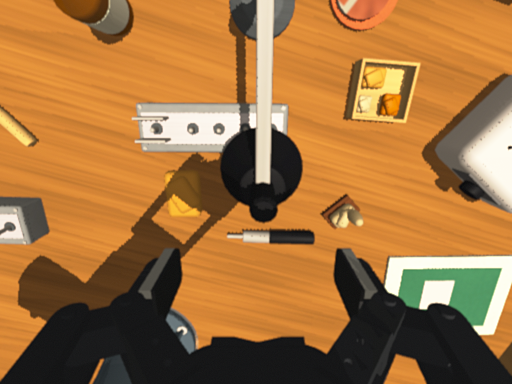

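The wrist picture shows the handle at (263,208), within 5 px of the predicted spot and centred between the fingers. I lower over it and partly close.

move_arm(targets=[{"dx": 0, "dy": 0, "dz": -0.39, "rx": 0, "ry": 0, "rz": 0}, {"dx": 0, "dy": 0, "dz": -0.39, "rx": 0, "ry": 0, "rz": 0}, {"dx": 0, "dy": 0, "dz": -0.39, "rx": 0, "ry": 0, "rz": 0}, {"dx": 0, "dy": 0, "dz": -0.39, "rx": 0, "ry": 0, "rz": 0}, {"dx": 0, "dy": 0, "dz": -0.39, "rx": 0, "ry": 0, "rz": 0}, {"dx": 0, "dy": 0, "dz": -0.39, "rx": 0, "ry": 0, "rz": 0}, {"dx": 0, "dy": 0, "dz": -0.39, "rx": 0, "ry": 0, "rz": 0}, {"dx": 0, "dy": 0, "dz": -0.39, "rx": 0, "ry": 0, "rz": 0}, {"dx": 0, "dy": 0, "dz": -0.39, "rx": 0, "ry": 0, "rz": 0}, {"dx": 0, "dy": 0, "dz": -0.39, "rx": 0, "ry": 0, "rz": 0}])

```text
t: 3.95
tcp_pos: [0.4859, -0.1152, 0.2332]
tool_rot: [0.99, 0.142, 0.0, 0.0]
force: [-0.5, -0.0, 0.1]
finger_gap: 0.999
gripper_force: 0.0
```

move_arm(targets=[{"dx": 0, "dy": 0, "dz": 0, "rx": 0, "ry": 0, "rz": 0}, {"dx": 0, "dy": 0, "dz": 0, "rx": 0, "ry": 0, "rz": 0}, {"dx": 0, "dy": 0, "dz": 0, "rx": 0, "ry": 0, "rz": 0}, {"dx": 0, "dy": 0, "dz": 0, "rx": 0, "ry": 0, "rz": 0}, {"dx": 0, "dy": 0, "dz": 0, "rx": 0, "ry": 0, "rz": 0}, {"dx": 0, "dy": 0, "dz": 0, "rx": 0, "ry": 0, "rz": 0}, {"dx": 0, "dy": 0, "dz": 0, "rx": 0, "ry": 0, "rz": 0}, {"dx": 0, "dy": 0, "dz": 0, "rx": 0, "ry": 0, "rz": 0}, {"dx": 0, "dy": 0, "dz": 0, "rx": 0, "ry": 0, "rz": 0}, {"dx": 0, "dy": 0, "dz": 0, "rx": 0, "ry": 0, "rz": 0}], claw=40, newtons=20)

```text
t: 5.2
tcp_pos: [0.4859, -0.1152, 0.2338]
tool_rot: [0.99, 0.142, -0.0, -0.0]
force: [0.8, -0.2, -0.1]
finger_gap: 0.397
gripper_force: 0.0
```

move_arm(targets=[{"dx": 0.164, "dy": -0.462, "dz": 0, "rx": 0, "ry": 0, "rz": 0.107}, {"dx": 0.164, "dy": -0.462, "dz": 0, "rx": 0, "ry": 0, "rz": 0.107}, {"dx": 0.216, "dy": -0.442, "dz": 0, "rx": 0, "ry": 0, "rz": 0.107}, {"dx": 0.216, "dy": -0.442, "dz": 0, "rx": 0, "ry": 0, "rz": 0.107}, {"dx": 0.264, "dy": -0.414, "dz": 0, "rx": 0, "ry": 0, "rz": 0.107}, {"dx": 0.264, "dy": -0.414, "dz": 0, "rx": 0, "ry": 0, "rz": 0.107}, {"dx": 0.31, "dy": -0.382, "dz": 0, "rx": 0, "ry": 0, "rz": 0.107}, {"dx": 0.31, "dy": -0.382, "dz": 0, "rx": 0, "ry": 0, "rz": 0.107}, {"dx": 0.348, "dy": -0.346, "dz": 0, "rx": 0, "ry": 0, "rz": 0.107}, {"dx": 0.348, "dy": -0.346, "dz": 0, "rx": 0, "ry": 0, "rz": 0.107}])

```text
t: 6.45
tcp_pos: [0.5503, -0.2173, 0.2334]
tool_rot: [0.911, 0.411, -0.001, -0.001]
force: [-0.8, 1.8, 0.2]
finger_gap: 0.396
gripper_force: 0.7
```

Reaction force is (-0.8, 1.8) N, so the lamp is moving with the fingers. I continue the arc.

move_arm(targets=[{"dx": 0.386, "dy": -0.304, "dz": 0, "rx": 0, "ry": 0, "rz": 0.107}, {"dx": 0.386, "dy": -0.304, "dz": 0, "rx": 0, "ry": 0, "rz": 0.107}, {"dx": 0.416, "dy": -0.26, "dz": 0, "rx": 0, "ry": 0, "rz": 0.107}, {"dx": 0.416, "dy": -0.26, "dz": 0, "rx": 0, "ry": 0, "rz": 0.107}, {"dx": 0.444, "dy": -0.21, "dz": 0, "rx": 0, "ry": 0, "rz": 0.107}, {"dx": 0.444, "dy": -0.21, "dz": 0, "rx": 0, "ry": 0, "rz": 0.107}, {"dx": 0.464, "dy": -0.162, "dz": 0, "rx": 0, "ry": 0, "rz": 0.107}, {"dx": 0.464, "dy": -0.162, "dz": 0, "rx": 0, "ry": 0, "rz": 0.107}, {"dx": 0.48, "dy": -0.108, "dz": 0, "rx": 0, "ry": 0, "rz": 0.107}, {"dx": 0.0, "dy": 0, "dz": 0, "rx": 0, "ry": 0, "rz": 0}])

```text
t: 7.7
tcp_pos: [0.6489, -0.2671, 0.2333]
tool_rot: [0.781, 0.625, 0.0, -0.0]
force: [0.1, 0.6, -0.2]
finger_gap: 0.398
gripper_force: 0.0
```

move_arm(targets=[{"dx": 0.16, "dy": -0.036, "dz": 0, "rx": 0, "ry": 0, "rz": 0.035}, {"dx": 0.16, "dy": -0.036, "dz": 0, "rx": 0, "ry": 0, "rz": 0.035}, {"dx": 0.16, "dy": -0.036, "dz": 0, "rx": 0, "ry": 0, "rz": 0.035}, {"dx": 0, "dy": 0, "dz": 0, "rx": 0, "ry": 0, "rz": 0}, {"dx": 0, "dy": 0, "dz": 0, "rx": 0, "ry": 0, "rz": 0}, {"dx": 0, "dy": 0, "dz": 0, "rx": 0, "ry": 0, "rz": 0}, {"dx": 0, "dy": 0, "dz": 0, "rx": 0, "ry": 0, "rz": 0}, {"dx": 0, "dy": 0, "dz": 0, "rx": 0, "ry": 0, "rz": 0}, {"dx": 0, "dy": 0, "dz": 0, "rx": 0, "ry": 0, "rz": 0}, {"dx": 0, "dy": 0, "dz": 0, "rx": 0, "ry": 0, "rz": 0}])

```text
t: 8.95
tcp_pos: [0.6605, -0.2697, 0.2338]
tool_rot: [0.763, 0.646, -0.0, -0.0]
force: [0.4, 0.1, 0.1]
finger_gap: 0.401
gripper_force: 0.0
```

move_arm(targets=[{"dx": 0.08, "dy": -0.014, "dz": 0, "rx": 0, "ry": 0, "rz": 0}, {"dx": 0.08, "dy": -0.014, "dz": 0, "rx": 0, "ry": 0, "rz": 0}, {"dx": 0.08, "dy": -0.014, "dz": 0, "rx": 0, "ry": 0, "rz": 0}, {"dx": 0, "dy": 0, "dz": 0, "rx": 0, "ry": 0, "rz": 0}, {"dx": 0, "dy": 0, "dz": 0, "rx": 0, "ry": 0, "rz": 0}, {"dx": 0, "dy": 0, "dz": 0, "rx": 0, "ry": 0, "rz": 0}, {"dx": 0, "dy": 0, "dz": 0, "rx": 0, "ry": 0, "rz": 0}, {"dx": 0, "dy": 0, "dz": 0, "rx": 0, "ry": 0, "rz": 0}, {"dx": 0, "dy": 0, "dz": 0, "rx": 0, "ry": 0, "rz": 0}, {"dx": 0, "dy": 0, "dz": 0, "rx": 0, "ry": 0, "rz": 0}])

```text
t: 10.2
tcp_pos: [0.6665, -0.2707, 0.2338]
tool_rot: [0.763, 0.646, 0.0, -0.0]
force: [-0.6, -0.3, 0.4]
finger_gap: 0.404
gripper_force: 0.0
```

Run:
```python
from h import *
s=sensors.sense(); m=cams.camera_model('wrist'); snap('wrist','w3.png'); snap('scene','s3.png'); print(s['t'],s['tcp_pos'],s['force'],s['gripper_force'])
a=cv2.imread('pics/w3.png'); b=cv2.resize(cv2.imread('pics/s3.png')[150:350,150:350],(384,384)); b=cv2.copyMakeBorder(b,0,0,0,0,0)
cv2.imwrite('pics/c3.png',cv2.resize(np.hstack([a,b]),(800,343)))
```

```text
10.2 [ 0.66648087 -0.27072692  0.23379387] [-0.56430157 -0.34577115  0.39378248] 0.0
```

View pics/c3.png

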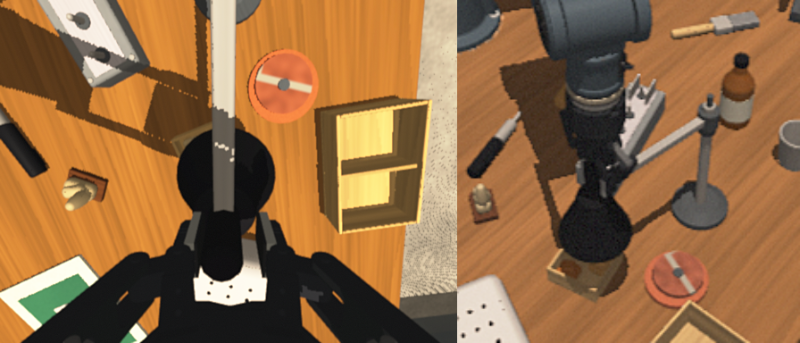

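The fingers still straddle the handle (wrist panel 220,250), and the shade stands over the tray. No stop force has appeared yet, so I creep further.

move_arm(targets=[{"dx": 0.08, "dy": -0.01, "dz": 0, "rx": 0, "ry": 0, "rz": 0}, {"dx": 0.08, "dy": -0.01, "dz": 0, "rx": 0, "ry": 0, "rz": 0}, {"dx": 0, "dy": 0, "dz": 0, "rx": 0, "ry": 0, "rz": 0}, {"dx": 0, "dy": 0, "dz": 0, "rx": 0, "ry": 0, "rz": 0}, {"dx": 0, "dy": 0, "dz": 0, "rx": 0, "ry": 0, "rz": 0}, {"dx": 0, "dy": 0, "dz": 0, "rx": 0, "ry": 0, "rz": 0}, {"dx": 0, "dy": 0, "dz": 0, "rx": 0, "ry": 0, "rz": 0}, {"dx": 0, "dy": 0, "dz": 0, "rx": 0, "ry": 0, "rz": 0}, {"dx": 0, "dy": 0, "dz": 0, "rx": 0, "ry": 0, "rz": 0}, {"dx": 0, "dy": 0, "dz": 0, "rx": 0, "ry": 0, "rz": 0}])

```text
t: 11.55
tcp_pos: [0.6672, -0.2708, 0.2336]
tool_rot: [0.763, 0.646, -0.003, -0.003]
force: [-8.1, 0.4, 3.3]
finger_gap: 0.399
gripper_force: 4.1
```

The stop is reached: 8 N reaction with no further motion. I back off, open a little, raise, then move to a viewpoint over the near end of the bank.

move_arm(targets=[{"dx": -0.1, "dy": 0, "dz": 0, "rx": 0, "ry": 0, "rz": 0}, {"dx": -0.1, "dy": 0, "dz": 0, "rx": 0, "ry": 0, "rz": 0}, {"dx": -0.1, "dy": 0, "dz": 0, "rx": 0, "ry": 0, "rz": 0}, {"dx": 0, "dy": 0, "dz": 0, "rx": 0, "ry": 0, "rz": 0}, {"dx": 0, "dy": 0, "dz": 0.6, "rx": 0, "ry": 0, "rz": 0}, {"dx": 0, "dy": 0, "dz": 0.7, "rx": 0, "ry": 0, "rz": 0}, {"dx": 0, "dy": 0, "dz": 0.7, "rx": 0, "ry": 0, "rz": 0}, {"dx": 0, "dy": 0, "dz": 0.7, "rx": 0, "ry": 0, "rz": 0}, {"dx": 0, "dy": 0, "dz": 0.7, "rx": 0, "ry": 0, "rz": 0}, {"dx": 0, "dy": 0, "dz": 0.6, "rx": 0, "ry": 0, "rz": 0}], claw=55)

```text
t: 12.8
tcp_pos: [0.6631, -0.2713, 0.3354]
tool_rot: [0.763, 0.646, 0.0, 0.0]
force: [-1.3, -0.9, 0.4]
finger_gap: 0.546
gripper_force: 0.0
```

move_arm(targets=[{"dx": -0.5, "dy": 0.52, "dz": 0, "rx": 0, "ry": 0, "rz": 0.088}, {"dx": -0.5, "dy": 0.52, "dz": 0, "rx": 0, "ry": 0, "rz": 0.088}, {"dx": -0.5, "dy": 0.52, "dz": 0, "rx": 0, "ry": 0, "rz": 0.088}, {"dx": -0.5, "dy": 0.52, "dz": 0, "rx": 0, "ry": 0, "rz": 0.088}, {"dx": -0.5, "dy": 0.52, "dz": 0, "rx": 0, "ry": 0, "rz": 0.088}, {"dx": -0.5, "dy": 0.52, "dz": 0, "rx": 0, "ry": 0, "rz": 0.088}, {"dx": -0.5, "dy": 0.52, "dz": 0, "rx": 0, "ry": 0, "rz": 0.088}, {"dx": -0.5, "dy": 0.52, "dz": 0, "rx": 0, "ry": 0, "rz": 0.088}, {"dx": -0.5, "dy": 0.52, "dz": 0, "rx": 0, "ry": 0, "rz": 0.088}, {"dx": -0.5, "dy": 0.52, "dz": 0, "rx": 0, "ry": 0, "rz": 0.088}], claw=0)

```text
t: 14.05
tcp_pos: [0.5376, -0.1408, 0.3342]
tool_rot: [0.595, 0.804, 0.0, 0.0]
force: [-0.2, -0.7, -0.4]
finger_gap: -0.001
gripper_force: 0.0
```

move_arm(targets=[{"dx": 0, "dy": 0, "dz": 0, "rx": 0, "ry": 0, "rz": 0}, {"dx": 0, "dy": 0, "dz": 0, "rx": 0, "ry": 0, "rz": 0}, {"dx": 0, "dy": 0, "dz": 0, "rx": 0, "ry": 0, "rz": 0}, {"dx": 0, "dy": 0, "dz": 0, "rx": 0, "ry": 0, "rz": 0}, {"dx": 0, "dy": 0, "dz": 0, "rx": 0, "ry": 0, "rz": 0}, {"dx": 0, "dy": 0, "dz": 0, "rx": 0, "ry": 0, "rz": 0}, {"dx": 0, "dy": 0, "dz": 0, "rx": 0, "ry": 0, "rz": 0}, {"dx": 0, "dy": 0, "dz": 0, "rx": 0, "ry": 0, "rz": 0}, {"dx": 0, "dy": 0, "dz": 0, "rx": 0, "ry": 0, "rz": 0}, {"dx": 0, "dy": 0, "dz": 0, "rx": 0, "ry": 0, "rz": 0}])

```text
t: 15.3
tcp_pos: [0.538, -0.1412, 0.3338]
tool_rot: [0.595, 0.803, 0.0, 0.0]
force: [-0.1, -0.1, 0.0]
finger_gap: -0.002
gripper_force: 0.0
```

Run:
```python
from h import *
s=sensors.sense(); m=cams.camera_model('wrist'); a=snap('wrist','w4.png'); snap('scene','s4.png'); print(s['t'],s['tcp_pos'],s['tool_rot'],s['finger_gap'])
import json; json.dump({k:np.array(v).tolist() for k,v in m.items()},open('m4.json','w'))
```

```text
15.3 [ 0.53800216 -0.14121227  0.33384661] [5.95469326e-01 8.03378043e-01 4.23247015e-06 3.05466017e-05] -0.001602214535595112
```

View pics/w4.png

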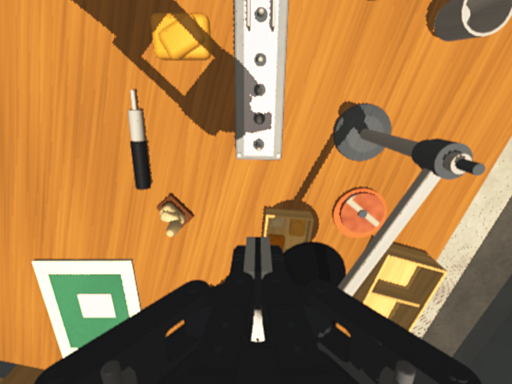

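Fingers are shut. The bank's end is at (236..283,157), the toggles run up column 259 from v=144 to 59, and the guard is at (261,14). I extract the edges numerically.

Run:
```python
from h import *
import json
m=json.load(open('m4.json')); im=cv2.imread('pics/w4.png'); h=cv2.cvtColor(im,cv2.COLOR_BGR2HSV)
g=((h[...,1]<70)&(h[...,2]>60)).astype(np.uint8)
g[:, :215]=0; g[:,310:]=0; g[175:]=0
n,l,st,_=cv2.connectedComponentsWithStats(g); i=1+st[1:,4].argmax(); k=cv2.morphologyEx((l==i).astype(np.uint8),cv2.MORPH_CLOSE,np.ones((15,15)))
L,Rr=[],[]
for v in range(5,150,6):
    w=np.where(k[v])[0]; L.append((w[0],v)); Rr.append((w[-1]+1,v))
print(L[::4],Rr[::4])
E_=[(u,np.where(k[:,u])[0][-1]+1) for u in range(242,278,5)]; print(E_)
for u in (245,260,275): print(u,[int(x) for x in h[145:165,u,2]],[int(x) for x in h[145:165,u,1]])
for v in (40,): print(v,[int(x) for x in h[v,228:292,2]])
P=lambda q:onz(m,*q,.05)[:2]
l=np.array([P(q) for q in L]); r=np.array([P(q) for q in Rr])
for e in(l,r):
    vx,vy,x,y=cv2.fitLine(e.astype(np.float32),cv2.DIST_HUBER,0,.01,.01).ravel(); print('edge',vx,vy,np.degrees(np.arctan2(-vx,vy)),x,y)
print('end mid',P((259.5,157)),[P((259.5,v)).round(4) for v in(144,119,90,59)])
```

```text
[(np.int64(234), 5), (np.int64(234), 29), (np.int64(235), 53), (np.int64(235), 77), (np.int64(235), 101), (np.int64(236), 125), (np.int64(236), 149)] [(np.int64(288), 5), (np.int64(287), 29), (np.int64(286), 53), (np.int64(285), 77), (np.int64(284), 101), (np.int64(283), 125), (np.int64(282), 149)]
[(242, np.int64(159)), (247, np.int64(159)), (252, np.int64(159)), (257, np.int64(159)), (262, np.int64(160)), (267, np.int64(160)), (272, np.int64(160)), (277, np.int64(160))]
245 [255, 255, 255, 255, 255, 255, 255, 255, 255, 255, 243, 218, 201, 194, 220, 239, 242, 241, 241, 241] [6, 6, 6, 5, 5, 6, 6, 5, 5, 10, 22, 35, 32, 50, 122, 177, 189, 186, 186, 186]
260 [98, 103, 138, 189, 222, 241, 254, 255, 255, 255, 248, 219, 205, 197, 205, 225, 227, 227, 226, 226] [39, 40, 48, 51, 52, 32, 14, 4, 3, 8, 23, 34, 30, 32, 85, 167, 197, 190, 190, 188]
275 [210, 210, 211, 212, 213, 212, 213, 212, 211, 208, 207, 210, 211, 200, 191, 214, 233, 236, 235, 234] [35, 34, 34, 35, 36, 36, 35, 32, 33, 34, 36, 35, 31, 31, 71, 162, 193, 188, 187, 189]
40 [225, 224, 224, 226, 221, 182, 123, 161, 194, 208, 208, 206, 204, 203, 204, 224, 253, 255, 255, 254, 254, 254, 254, 254, 254, 254, 254, 254, 254, 254, 254, 254, 254, 254, 254, 254, 254, 254, 254, 254, 254, 255, 254, 254, 254, 254, 254, 255, 255, 241, 216, 210, 212, 211, 209, 208, 202, 177, 171, 228, 234, 233, 232, 230]
edge 0.27990273 -0.96002835 -163.74559 0.48048165 -0.0691891
edge 0.27601105 -0.96115446 -163.97772 0.5421585 -0.02076691
end mid [ 0.54045468 -0.14130263] [array([ 0.5344, -0.1215]), array([ 0.5233, -0.0852]), array([ 0.5112, -0.0457]), array([ 0.4991, -0.0062])]
```

Bank yaw is 16.1°. Centre line and spacing agree with the text, within 4 mm at the toggles. I lower towards the drag start (bank y = -130 mm) with a second look on the way.

move_arm(targets=[{"dx": 0.024, "dy": -0.064, "dz": -0.52, "rx": 0, "ry": 0, "rz": -0.003}, {"dx": 0.024, "dy": -0.064, "dz": -0.52, "rx": 0, "ry": 0, "rz": -0.003}, {"dx": 0.024, "dy": -0.064, "dz": -0.52, "rx": 0, "ry": 0, "rz": -0.003}, {"dx": 0.024, "dy": -0.064, "dz": -0.52, "rx": 0, "ry": 0, "rz": -0.003}, {"dx": 0.024, "dy": -0.064, "dz": -0.52, "rx": 0, "ry": 0, "rz": -0.003}, {"dx": 0.024, "dy": -0.064, "dz": -0.52, "rx": 0, "ry": 0, "rz": -0.003}, {"dx": 0.024, "dy": -0.064, "dz": -0.52, "rx": 0, "ry": 0, "rz": -0.003}, {"dx": 0.024, "dy": -0.064, "dz": -0.52, "rx": 0, "ry": 0, "rz": -0.003}, {"dx": 0.024, "dy": -0.064, "dz": -0.52, "rx": 0, "ry": 0, "rz": -0.003}, {"dx": 0, "dy": 0, "dz": 0, "rx": 0, "ry": 0, "rz": 0}])

```text
t: 16.65
tcp_pos: [0.5427, -0.1554, 0.2155]
tool_rot: [0.601, 0.799, -0.0, -0.001]
force: [-0.0, 0.4, -0.2]
finger_gap: 0.001
gripper_force: 0.0
```

Run:
```python
from h import *
import json
s=sensors.sense(); m=cams.camera_model('wrist'); snap('wrist','w5.png'); print(s['t'],s['tcp_pos'],s['tool_rot'])
json.dump({k:np.array(v).tolist() for k,v in m.items()},open('m5.json','w'))
n,d=np.array([.9606,.278]),np.array([-.278,.9606])
for y in(-115,-90,-50,-10,30): print(y,proj(m,[*(.4787*n+(-.172+y/1000)*d),.05]))
```

```text
16.65 [ 0.54273369 -0.15543426  0.21549025] [ 6.01233353e-01  7.99072420e-01 -2.12828009e-04 -1.29517424e-03]
-115 (np.float64(259.02425408686366), np.float64(165.59781316866102))
-90 (np.float64(259.0305192049481), np.float64(144.07962338670387))
-50 (np.float64(259.0412702877953), np.float64(107.15392814101413))
-10 (np.float64(259.05302570031995), np.float64(66.77875974707257))
30 (np.float64(259.065933069535), np.float64(22.447078107838166))
```

View pics/w5.png

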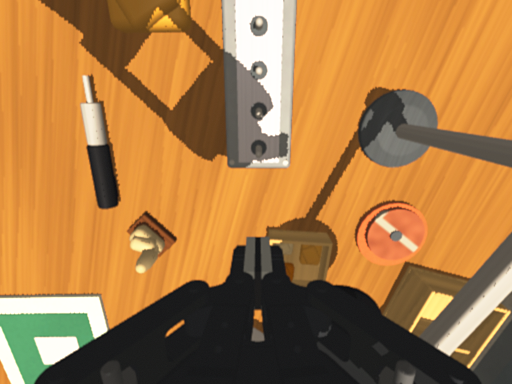

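The end edge is at v≈166 as predicted (165.6) and the toggles lie along column 259, so the line is right. Quick height check against the scene view.

Run:
```python
from h import *
import json
m=json.load(open('m5.json')); S=cams.camera_model('scene'); D=cams.camera_model('side')
for w,sc in(((290,166),(242.5,252.5)),((228,166),(220.5,246.5))): print(tri(m,w,S,sc))
print(tri(S,(270.6,205.6),D,(254.7,236.3)))
```

```text
(array([ 0.5749862 , -0.13126037,  0.05397589]), np.float64(0.003107013826731999))
(array([ 0.50702922, -0.15198092,  0.0483827 ]), np.float64(0.005296027187917271))
(array([0.4750213 , 0.07824514, 0.02802582]), np.float64(0.06368387026956626))
```

Panel height comes out at about 0.051 m, which agrees with the text. I descend to 19 mm above the panel.

move_arm(targets=[{"dx": 0, "dy": -0.01, "dz": -0.587, "rx": 0, "ry": 0, "rz": 0}, {"dx": 0, "dy": -0.01, "dz": -0.587, "rx": 0, "ry": 0, "rz": 0}, {"dx": 0, "dy": -0.01, "dz": -0.587, "rx": 0, "ry": 0, "rz": 0}, {"dx": 0, "dy": -0.01, "dz": -0.587, "rx": 0, "ry": 0, "rz": 0}, {"dx": 0, "dy": -0.01, "dz": -0.587, "rx": 0, "ry": 0, "rz": 0}, {"dx": 0, "dy": -0.01, "dz": -0.587, "rx": 0, "ry": 0, "rz": 0}, {"dx": 0, "dy": -0.01, "dz": -0.587, "rx": 0, "ry": 0, "rz": 0}, {"dx": 0, "dy": -0.01, "dz": -0.587, "rx": 0, "ry": 0, "rz": 0}, {"dx": 0, "dy": -0.01, "dz": -0.587, "rx": 0, "ry": 0, "rz": 0}, {"dx": 0, "dy": 0, "dz": -0.587, "rx": 0, "ry": 0, "rz": 0}])

```text
t: 17.95
tcp_pos: [0.5434, -0.158, 0.0691]
tool_rot: [0.601, 0.799, -0.0, 0.0]
force: [-0.4, 0.2, 0.3]
finger_gap: -0.003
gripper_force: 0.0
```

move_arm(targets=[{"dx": -0.122, "dy": 0.423, "dz": -0.02, "rx": 0, "ry": 0, "rz": 0}, {"dx": -0.122, "dy": 0.423, "dz": -0.02, "rx": 0, "ry": 0, "rz": 0}, {"dx": -0.122, "dy": 0.423, "dz": 0, "rx": 0, "ry": 0, "rz": 0}, {"dx": -0.122, "dy": 0.423, "dz": 0, "rx": 0, "ry": 0, "rz": 0}, {"dx": -0.122, "dy": 0.423, "dz": 0, "rx": 0, "ry": 0, "rz": 0}, {"dx": -0.122, "dy": 0.423, "dz": 0, "rx": 0, "ry": 0, "rz": 0}, {"dx": -0.122, "dy": 0.423, "dz": 0, "rx": 0, "ry": 0, "rz": 0}, {"dx": -0.122, "dy": 0.423, "dz": 0, "rx": 0, "ry": 0, "rz": 0}, {"dx": -0.122, "dy": 0.423, "dz": 0, "rx": 0, "ry": 0, "rz": 0}, {"dx": -0.122, "dy": 0.423, "dz": 0, "rx": 0, "ry": 0, "rz": 0}])

```text
t: 19.2
tcp_pos: [0.5127, -0.0515, 0.0691]
tool_rot: [0.601, 0.799, -0.0, 0.0]
force: [0.1, -1.1, 0.6]
finger_gap: -0.001
gripper_force: 0.5
```

move_arm(targets=[{"dx": -0.122, "dy": 0.423, "dz": 0, "rx": 0, "ry": 0, "rz": 0}, {"dx": -0.122, "dy": 0.423, "dz": 0, "rx": 0, "ry": 0, "rz": 0}, {"dx": -0.122, "dy": 0.423, "dz": 0, "rx": 0, "ry": 0, "rz": 0}, {"dx": -0.122, "dy": 0.423, "dz": 0, "rx": 0, "ry": 0, "rz": 0}, {"dx": -0.122, "dy": 0.423, "dz": 0, "rx": 0, "ry": 0, "rz": 0}, {"dx": 0, "dy": 0, "dz": 0, "rx": 0, "ry": 0, "rz": 0}, {"dx": 0, "dy": 0, "dz": 0, "rx": 0, "ry": 0, "rz": 0}, {"dx": 0, "dy": 0, "dz": 0, "rx": 0, "ry": 0, "rz": 0}, {"dx": 0, "dy": 0, "dz": 0, "rx": 0, "ry": 0, "rz": 0}, {"dx": 0, "dy": 0, "dz": 0, "rx": 0, "ry": 0, "rz": 0}])

```text
t: 20.45
tcp_pos: [0.4977, 0.0006, 0.069]
tool_rot: [0.601, 0.799, 0.0, -0.0]
force: [-0.0, 0.6, 0.1]
finger_gap: -0.002
gripper_force: 0.0
```

Run:
```python
from h import *
s=sensors.sense(); p=s['tcp_pos']
print(s['t'],p,p[:2]@[-.278,.9606]+.172, p[:2]@[.9606,.278]-.4787)
m=cams.camera_model('wrist');snap('wrist','w6.png'); snap('scene','s6.png');snap('side','d6.png')
n,d=np.array([.9606,.278]),np.array([-.278,.9606])
for x,y,z in((-.016,.065,.08),(.016,.065,.08)): print(proj(m,[*((.4787+x)*n+(-.172+y)*d),z]))
a=cv2.imread('pics/w6.png')
b=cv2.imread('pics/d6.png')[130:250,190:310]; cv2.imwrite('pics/c6.png',np.hstack([cv2.resize(a,(400,400)),cv2.resize(b,(400,400),interpolation=cv2.INTER_CUBIC)]))
```

```text
20.45 [0.49767096 0.00056629 0.06904382] 0.03419145689082809 -0.0004798486869960761
(np.float64(229.851840744426), np.float64(208.96187016989333))
(np.float64(290.40956608015915), np.float64(208.85877739345668))
```

View pics/c6.png

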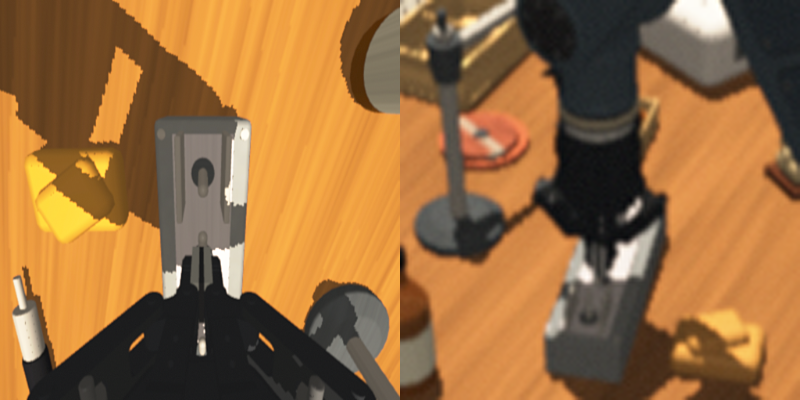

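The picture shows toggle 4 already lying over ahead of the fingers (wrist panel 202,240). The cheek ends are at v≈223 and the guarded toggle is still standing at (202,175). About 9 mm more finishes the drag, about 8 mm short of the cheeks.

move_arm(targets=[{"dx": -0.033, "dy": 0.115, "dz": 0, "rx": 0, "ry": 0, "rz": 0}, {"dx": -0.033, "dy": 0.115, "dz": 0, "rx": 0, "ry": 0, "rz": 0}, {"dx": -0.033, "dy": 0.115, "dz": 0, "rx": 0, "ry": 0, "rz": 0}, {"dx": 0, "dy": 0, "dz": 0, "rx": 0, "ry": 0, "rz": 0}, {"dx": 0, "dy": 0, "dz": 0, "rx": 0, "ry": 0, "rz": 0}, {"dx": 0, "dy": 0, "dz": 0.3, "rx": 0, "ry": 0, "rz": 0}, {"dx": 0, "dy": 0, "dz": 0.6, "rx": 0, "ry": 0, "rz": 0}, {"dx": 0, "dy": 0, "dz": 0.8, "rx": 0, "ry": 0, "rz": 0}, {"dx": 0, "dy": 0, "dz": 0.8, "rx": 0, "ry": 0, "rz": 0}, {"dx": 0, "dy": 0, "dz": 0.8, "rx": 0, "ry": 0, "rz": 0}])

```text
t: 21.85
tcp_pos: [0.4953, 0.0093, 0.1533]
tool_rot: [0.601, 0.799, 0.0, 0.001]
force: [0.5, 0.9, -0.2]
finger_gap: -0.001
gripper_force: 0.0
```

move_arm(targets=[{"dx": 0.04, "dy": -0.3, "dz": 0.8, "rx": 0, "ry": 0, "rz": 0}, {"dx": 0.04, "dy": -0.3, "dz": 0.8, "rx": 0, "ry": 0, "rz": 0}, {"dx": 0.04, "dy": -0.3, "dz": 0.8, "rx": 0, "ry": 0, "rz": 0}, {"dx": 0.04, "dy": -0.3, "dz": 0.8, "rx": 0, "ry": 0, "rz": 0}, {"dx": 0.04, "dy": -0.3, "dz": 0.8, "rx": 0, "ry": 0, "rz": 0}, {"dx": 0.04, "dy": -0.3, "dz": 0.8, "rx": 0, "ry": 0, "rz": 0}, {"dx": 0.04, "dy": -0.3, "dz": 0.8, "rx": 0, "ry": 0, "rz": 0}, {"dx": 0.04, "dy": -0.3, "dz": 0.8, "rx": 0, "ry": 0, "rz": 0}, {"dx": 0, "dy": 0, "dz": 0, "rx": 0, "ry": 0, "rz": 0}, {"dx": 0, "dy": 0, "dz": 0, "rx": 0, "ry": 0, "rz": 0}])

```text
t: 23.1
tcp_pos: [0.5024, -0.0502, 0.3113]
tool_rot: [0.601, 0.799, -0.0, -0.0]
force: [-0.1, 0.7, -0.2]
finger_gap: 0.0
gripper_force: 0.0
```

Run:
```python
from h import *
s=sensors.sense(); print(s['t'],s['tcp_pos'])
m=cams.camera_model('wrist'); w=snap('wrist','w7.png'); sc=snap('scene','s7.png')
n,d=np.array([.9606,.278]),np.array([-.278,.9606])
B=lambda x,y,z:[*((.4787+x)*n+(-.174+y)*d),z]
for y in(-.09,-.05,-.01,.03,.085):
    tip=lambda th:B(0,y+.0275*np.sin(th-.1),.05+.0275*np.cos(th-.1))
    print(y,'piv',np.round(proj(m,B(0,y,.05))),'on',np.round(proj(m,tip(0))),'1.07',np.round(proj(m,tip(1.07))),'off',np.round(proj(m,tip(1.3))))
g=cv2.cvtColor(w,cv2.COLOR_RGB2GRAY)
for y in np.arange(-.115,.116,.003):
    r=[]
    for x in(-.006,-.003,0,.003,.006,.014):
        u,v=np.round(proj(m,B(x,y,.05))).astype(int); r.append(int(g[v,u]) if 0<=v<384 else -1)
    print(round(y*1000),r)
```

```text
23.1 [ 0.50241782 -0.05024447  0.31134312]
-0.09 piv [264. 206.] on [265. 214.] 1.07 [265. 196.] off [265. 193.]
-0.05 piv [265. 182.] on [265. 189.] 1.07 [265. 171.] off [265. 168.]
-0.01 piv [265. 157.] on [265. 163.] 1.07 [265. 143.] off [265. 141.]
0.03 piv [265. 130.] on [266. 134.] 1.07 [265. 114.] off [265. 112.]
0.085 piv [265.  90.] on [266.  91.] 1.07 [266.  71.] off [266.  69.]
-115 [167, 166, 166, 165, 164, 165]
-112 [180, 180, 180, 179, 179, 178]
-109 [234, 233, 235, 227, 234, 237]
-106 [251, 250, 250, 250, 251, 251]
-103 [251, 236, 233, 246, 252, 251]
-100 [225, 169, 165, 202, 252, 251]
-97 [114, 112, 117, 111, 174, 251]
-94 [113, 171, 191, 124, 113, 251]
-91 [114, 192, 213, 135, 111, 251]
-88 [108, 191, 214, 147, 123, 251]
-85 [179, 183, 212, 171, 243, 251]
-82 [252, 185, 208, 221, 253, 251]
-79 [252, 180, 205, 219, 252, 251]
-76 [248, 185, 214, 219, 252, 251]
-73 [239, 145, 189, 227, 252, 251]
-70 [222, 94, 177, 253, 252, 251]
-67 [171, 95, 198, 254, 251, 251]
-64 [245, 171, 232, 253, 252, 251]
-61 [248, 211, 213, 230, 253, 251]
-58 [133, 113, 114, 134, 189, 251]
-55 
[... 1204 characters left out ...]
3 [254, 157, 210, 222, 248, 253]
56 [251, 152, 207, 255, 252, 252]
59 [253, 254, 254, 252, 252, 252]
62 [252, 252, 252, 252, 252, 253]
65 [252, 252, 252, 252, 252, 222]
68 [252, 252, 252, 252, 252, 95]
71 [252, 252, 253, 252, 252, 86]
74 [254, 254, 231, 253, 253, 87]
77 [231, 132, 124, 134, 250, 92]
80 [120, 122, 206, 173, 168, 94]
83 [97, 87, 201, 188, 116, 95]
86 [110, 59, 99, 110, 119, 94]
89 [110, 110, 114, 114, 182, 94]
92 [250, 181, 203, 246, 254, 99]
95 [253, 253, 253, 252, 251, 103]
98 [251, 251, 251, 251, 251, 91]
101 [251, 251, 251, 251, 251, 87]
104 [252, 252, 252, 252, 253, 84]
107 [206, 206, 222, 201, 220, 77]
110 [187, 187, 186, 186, 187, 113]
113 [115, 117, 116, 123, 115, 109]
```

All four plain toggles lie about equally far over (tips 25–27 mm past their pivots), and the guarded one is still standing. The lamp hasn't been touched since it reached its stop.

```bash
python3 -c "
from station import order; print(order.sign_off())"
```

```text
the job is handed in; nothing more can be done
None
```

I swung the lamp to its stop over the stone tray, then tipped all four plain toggles off in one drag along the bank. The guarded switch stayed on, I felt no contact with anything else, and I signed off about 23 s into the 58 s limit.

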